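Set the press's feed stop against the marked stop

TASK

On the measuring rail, set the sliding feed stop for the next batch: with the fingertips press down the spring pad in the middle of the slider to free its brake and, keeping the pad pressed, push the slider along the rail until it is up against the marked stop, the one with the ball-topped post. Then let go so that the pad springs back up and the brake holds the slider there. Nothing is to be gripped or picked up: do not force the slider along while its brake is on, and leave the parts and tools standing on the bench where they are.

Things in the scene. Friction and masses are not known exactly. Their poses are not given: they have to be found in the camera images.
- rail: Fixed aluminium T-slot rail, 60 mm wide, 420 mm long, its top 38 mm above the bench, with black scale ticks on its front side, on a dark steel base plate 120 by 460 mm and 8 mm thick. Origin on the bench under the middle of the rail; its y axis runs along the rail, x across it, z up.
- carriage (a joint): Position of the slider along the rail in m, growing towards the rail's +y; 0 is the middle of the rail, range -0.15 to 0.15. With the brake on it takes some 12 to 20 N to shift; with the pad pressed about 1 N.
- carriage_mid (a point): Centre of the slider at the level of the rail's top (38.5 mm above the bench). The slider is a steel saddle 92 mm long (along the rail, so 46 mm from here to either end face) and 70 mm wide, with the rail's axes. At each end it has an upright ridge 18 mm long and 64 mm wide, top 72.5 mm above the bench; between the ridges is a clear space of 56 mm, open to both sides, filled by the spring pad. Fingertips pressing the pad can bear on a ridge to push the slider along.
- pad_top (a point): Centre of the top face of the spring pad (dark ribbed rubber, 52 mm along the rail by 46 mm across), 60 mm above the bench when up, 12.5 mm below the ridges' tops. It is pressed straight down.
- pad (a joint): How far the pad is pressed, m: 0 up (brake on), 0.008 fully down. A spring pushes it up with 5 N at 0 and 9.8 N fully down; the brake is off once it is about 1.5 mm or more down. It springs back and brakes the slider when let go.
- marked_stop: The marked stop: fixed dark steel block across the rail, 24 mm long along the rail, 68 mm wide, flat top 62.5 mm above the bench, with an upright steel post 12 mm thick and a 28 mm ball on top of it (top 102 mm above the bench). Stands towards one end of the rail, either one. Origin at bench level under the block's middle, same axes as the rail. The slider touches it when their middles are 58 mm apart along the rail.
- plain_stop: The other stop, at the other side of the slider: the same fixed block without post and ball, with two flat screw heads on top. Origin at bench level under its middle.
- hub_a: Loose white plastic hub standing near the front of the rail: flange 72 mm across and 5 mm thick, stem 24 mm thick, 62 mm tall in all. Origin at the centre of its underside.
- hub_b: A second such hub, near the back of the rail.
- block_a: Loose white plastic block 45 by 55 mm, 62 mm tall with four short round studs on top, near the front of the rail. Origin at the centre of its underside.
- block_b: A second such block, near the back of the rail.
- block_c: A third such block, to the left of the rail.
- driver: Screwdriver lying on the bench to the right of the rail.

How it is judged:
By the outcome, as a careful person would: the job done as asked, in the order asked, and still so for the second after the job is handed in, with the robot touching nothing.
It also fails if it takes over 38 s, if anything falls off the work surface, if the arm or the gripper's body presses on something with over 40 N, if the wrist force passes 120 N, or if a joint passes its speed limit or range.

ROBOT

A 6-joint arm with a two-finger parallel gripper is mounted at the origin on the work surface. World frame = base frame: x ahead of the robot, y to its left, z up, the work surface at z = 0. Lengths are in m, angles in rad, forces in N, time in s.
With the tool pointing down it reaches from about 0.25 to 0.725 m from the base axis. Payload 9.7 kg.
Tool frame: the origin (TCP) lies on the centre line of the jaws, within the pads' length; the fingertips stand 25 mm ahead of it and the grasp point (between the pads) lies 6 mm ahead of it; z points along the fingers, y is the line along which they close (so a half turn about z gives the same grasp; the last joint's range is limited). The gripper opens to 85 mm and grips with 20 to 120 N. Pads are 22 mm wide; open, the fingers measure 114 mm over their backs; the gripper's body (76 mm by 85 mm) begins 54 mm behind the grasp point. The pads swing forward as they close: fully open they stand 13 mm farther back than shut.
Start: joints at [1.349, 0.087, 0.176, 1.66, 0, 1.571], TCP at [0.121, 0.537, 0.256] pointing down, gripper open.
Joint ranges: [-3.13, 3.13], [-0.85, 1.81], [-1.15, 1.24], [-2.2, 2.28], [-1.44, 1.52], [-3.14, 3.14]. Speed limits (rad/s): [2.22, 2.22, 2.57, 3.14, 3.14, 3.14].

INTERFACE

Orientations are given as [roll, pitch, yaw] about the fixed x, y, z axes, in that order (R = Rz(yaw) Ry(pitch) Rx(roll)).
In Python, from station import status, imaging, job gives the robot as it stands. The module is installed in compiled form; this text tells all that it offers.
- The arm moves only by the tool carry_out, never from a script. Its argument "steps" is a list of rows, each an object with "delta_rot": the turn, a rotation vector about the world's x, y, z in degrees, a list of three; "linear": the shift along the world's x, y, z in cm, a list of three; "gripper": the closure, from -1 (fully open) to 1 (shut). In form: [{"delta_rot": [rx, ry, rz], "linear": [dx, dy, dz], "gripper": gripper}, ...]. A call has exactly 8 rows; each row is the pose to reach, as a shift and turn from the pose commanded when the call began; what a row does not reach only later rows make up. A row lasts 1/10 s, in which the tool goes at most 50 mm and 8.59 degrees, less where a joint would pass 70% of its speed; a pose out of reach is approached as far as the arm can. A call with a gripper value outside its range is refused whole. The fingers move at their own pace and stop on an object; "squeeze" is the grip in N (left out, the last holds). Time passes only in rows, so rows that repeat a pose let the fingers close, or fill a call up. It gives the time, the measured TCP pose, the force, the opening and the grip force at its end, in the units of the state.
- status.sense(): the state, without advancing time (a new reading comes with each control period).
- imaging.grab_frame(name): name is "side" or "top"; returns the picture (480x640x3 uint8, red, green, blue); there is no depth.
- imaging.camera_model(name): a dict with "fx", "fy", "cx", "cy" (pixels), "xyz" and "rotation" of the camera in the world. Camera axes: x right, y up, looking along -z (the intrinsics and any distortion apply to the point x, -y, -z); pixel columns grow to the right and rows downward; lengths in m; the calibration is good to about 2 mm. A picture is of the moment at which its call begins. camera_model takes no time and is no camera call.
- job.finish_job(): hands the job in; it is judged then, once.
The state is a dict: "t": time; "q": joint angles; "qd": joint speeds; "joint_torque": joint torques, N m; "position": TCP position; "ee_rot": TCP orientation; "wrist_force": force on the tool from outside, world axes, zero at the start; "wrist_torque": the same for the moment, N m; "opening": finger opening in m; "grasp_force": force on a finger pad.
Only numpy, scipy, OpenCV 4.12 (cv2) and the standard library are available. Lean on these libraries where they do the work, as an engineer would, in place of code of your own. Each camera call takes 0.05 s, during which the arm holds its last target. There are 200 camera calls.

## Working session

There is one attempt and no reset: what is moved stays moved. The work goes in short steps, Python scripts to look and compute and a tool call to move; the robot and the scene stay as the last step left them, time stands still between calls to the robot, and variables do not carry over. Pictures are saved under pics/ and viewed, at most 10 in all, crops included, and the job is handed in when it is done.

Besides the shell and the picture viewer there is one more tool, called after "Call:" in YAML: its name, and indented under it one key for each argument. carry_out: Moves the arm, as the interface text tells. Its arguments: {"type":"object","properties":{"steps":{"type":"array"},"squeeze":{"type":"number"}},"required":["steps"]}

```bash
mkdir -p pics
python3 - <<'E'
from station import status, imaging
import cv2
for n in("top","side"):
    cv2.imwrite(f"pics/{n}0.png",imaging.grab_frame(n)[:,:,::-1]); print(imaging.camera_model(n))
s=status.sense(); print(s["t"],s["position"],s["ee_rot"],s["opening"],s["wrist_force"])
E
```

```text
{'fx': 476.2156622298305, 'fy': 476.2156622298305, 'cx': 321.08724467834037, 'cy': 239.70575873481997, 'xyz': array([ 0.37073674, -0.00667233,  1.11384247]), 'rotation': array([ 2.06573964e-01,  4.03655450e-05, -1.55342179e+00])}
{'fx': 454.7494017382631, 'fy': 454.7494017382631, 'cx': 327.5379954753409, 'cy': 246.2850727330225, 'xyz': array([ 0.07063473, -0.61138356,  0.95251968]), 'rotation': array([ 0.72792312,  0.01769992, -0.69253906])}
0.1 [0.12095867 0.53635626 0.25564966] [-3.14038729e+00 -8.38178173e-06  2.91974422e+00] 0.08550818671440649 [-0.7102379   0.0868123  -0.58678533]
```

View pics/top0.png

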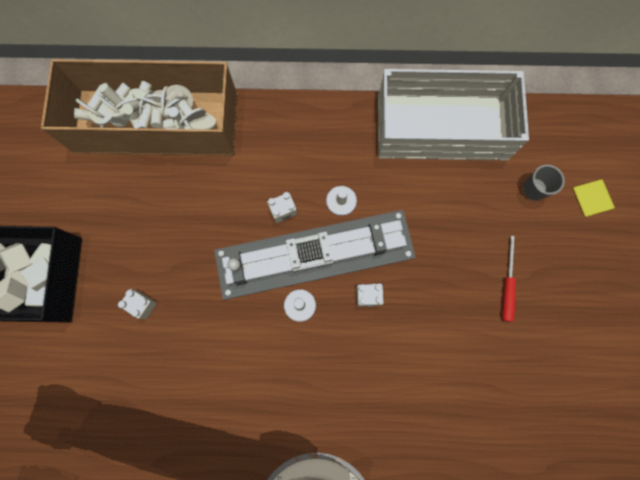

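View pics/side0.png

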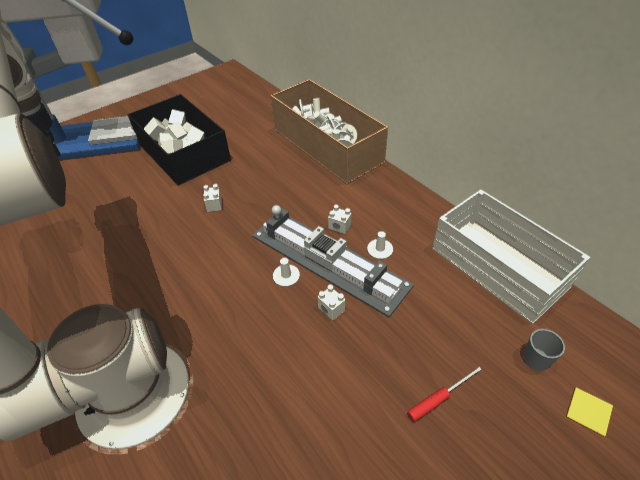

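The top view shows the ball-topped stop at about (233,264), the pad at about (310,250) and the plain stop at about (378,238), so the push goes left in the image. I'll enlarge both views to measure.

Run:
```python
import cv2
a=cv2.imread("pics/top0.png")[205:305,210:420]; cv2.imwrite("pics/top0c.png",cv2.resize(a,(798,380),interpolation=cv2.INTER_CUBIC))
a=cv2.imread("pics/side0.png")[195:320,245:420]; cv2.imwrite("pics/side0c.png",cv2.resize(a,(700,500),interpolation=cv2.INTER_CUBIC))
```

```text
(no output)
```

View pics/top0c.png

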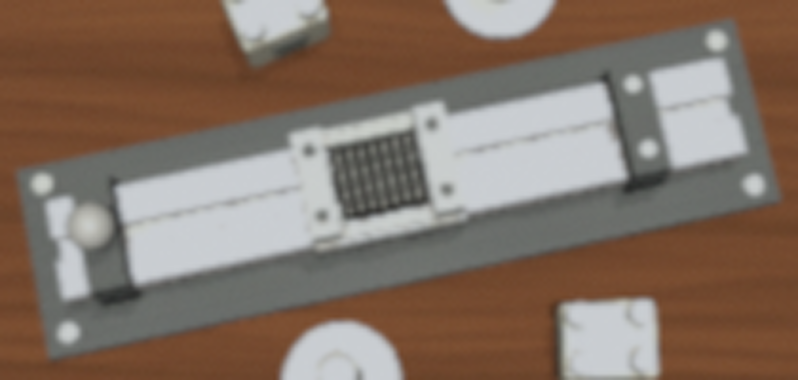

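View pics/side0c.png

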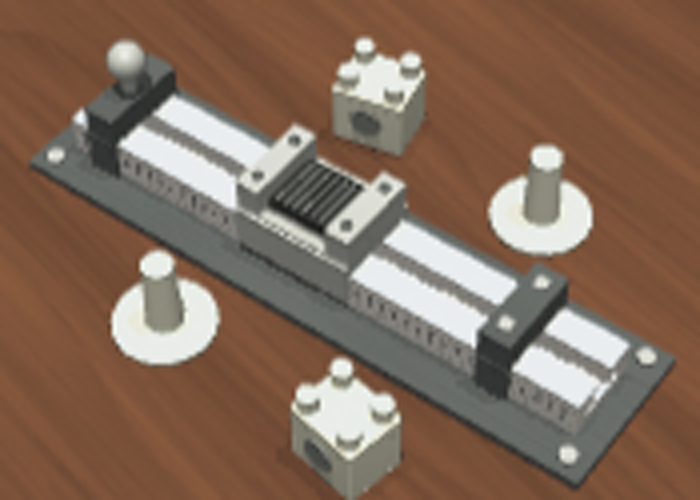

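```bash
cat > h.py <<'E'
import numpy as np
from station import imaging
from scipy.spatial.transform import Rotation as R
from scipy.optimize import least_squares
def ray(n,uv):
    c=imaging.camera_model(n); uv=np.atleast_2d(uv)
    d=np.c_[(uv[:,0]-c["cx"])/c["fx"],-(uv[:,1]-c["cy"])/c["fy"],-np.ones(len(uv))]
    return c["xyz"],R.from_euler("xyz",c["rotation"]).apply(d)
def at(n,uv,z):
    o,d=ray(n,uv); return o+d*((z-o[2])/d[:,2])[:,None]
top=lambda p:np.array(p)/3.8+[210,205]
side=lambda p:np.array(p)/4+[245,195]
E
python3 - <<'E'
from h import *
from station import status
for n,f,base,rid,ball,pl in (("top",top,[(18,172),(733,20),(778,200),(50,358)],[(309,150),(322,215),(432,124),(447,190)],[(91,226)],[(633,84),(648,149)]),
  ("side",side,[(673,358),(580,487),(30,163)],[(258,175),(295,141),(385,188),(347,226)],[(127,61)],[(541,282),(506,323)])):
    b=at(n,f(base),.008)[:,:2]; print(n,"base",b.round(4).tolist(),b.mean(0))
    r=at(n,f(rid),.0725)[:,:2]; a=at(n,f(ball),.088)[0,:2]; p=at(n,f(pl),.064)[:,:2].mean(0); m=r.mean(0)
    print("ridge",m,"ball",a,"plain",p,"yaw",np.degrees(np.arctan2(*(-(a-p)[0],(a-p)[1]))), "gap",np.linalg.norm(a-m),"p-b",np.linalg.norm(a-p))
s=status.sense();print(R.from_euler("xyz",s["ee_rot"]).as_matrix().round(3))
E
```

```text
top base [[0.5726, 0.2481], [0.6782, -0.198], [0.5632, -0.2238], [0.458, 0.2213]] [0.5679759  0.01192368]
ridge [0.56591663 0.02285425] ball [0.5272993  0.18584217] plain [ 0.60236803 -0.13227739] yaw 13.277558220049094 gap 0.16750033248041413 p-b 0.3268568075018663
side base [[0.6789, -0.1981], [0.5641, -0.229], [0.4584, 0.2175]] [ 0.56711496 -0.06986897]
ridge [0.56778965 0.02183539] ball [0.52952305 0.18435748] plain [ 0.60401173 -0.13272081] yaw 13.220318377604285 gap 0.16696635293916656 p-b 0.3257103110788391
[[-0.975  0.22  -0.   ]
 [ 0.22   0.975 -0.001]
 [ 0.    -0.001 -1.   ]]
```

Call:
carry_out:
  squeeze: 40
  steps:
    - {"delta_rot": [0,0,-4],"linear": [2.8,-3.1,0],"gripper": 1}
    - {"delta_rot": [0,0,-8],"linear": [5.6,-6.2,0],"gripper": 1}
    - {"delta_rot": [0,0,-12],"linear": [8.4,-9.3,0],"gripper": 1}
    - {"delta_rot": [0,0,-16],"linear": [11.2,-12.4,0],"gripper": 1}
    - {"delta_rot": [0,0,-20],"linear": [14,-15.5,0],"gripper": 1}
    - {"delta_rot": [0,0,-24],"linear": [16.8,-18.6,0],"gripper": 1}
    - {"delta_rot": [0,0,-28],"linear": [19.6,-21.7,0],"gripper": 1}
    - {"delta_rot": [0,0,-32],"linear": [22.4,-25,0],"gripper": 1}

```text
t: 0.9
position: [0.3457, 0.2851, 0.2561]
ee_rot: [-3.141, -0.0, 2.359]
wrist_force: [1.1, 1.0, 0.2]
opening: 0.0004
grasp_force: 0.0
```

Call:
carry_out:
  steps:
    - {"delta_rot": [0,0,-4],"linear": [2.8,-3.1,0],"gripper": 1}
    - {"delta_rot": [0,0,-8],"linear": [5.6,-6.2,0],"gripper": 1}
    - {"delta_rot": [0,0,-12],"linear": [8.4,-9.3,0],"gripper": 1}
    - {"delta_rot": [0,0,-16],"linear": [11.2,-12.4,0],"gripper": 1}
    - {"delta_rot": [0,0,-20],"linear": [14,-15.5,-2],"gripper": 1}
    - {"delta_rot": [0,0,-24],"linear": [16.8,-18.6,-4],"gripper": 1}
    - {"delta_rot": [0,0,-28],"linear": [19.6,-21.7,-6],"gripper": 1}
    - {"delta_rot": [0,0,-32],"linear": [21.9,-25.2,-8],"gripper": 1}

```text
t: 1.7
position: [0.565, 0.0331, 0.175]
ee_rot: [-3.141, -0.0, 1.8]
wrist_force: [0.8, 0.3, 0.5]
opening: -0.0001
grasp_force: 0.0
```

Run:
```python
from h import *
from station import status
import cv2
s=status.sense();print({k:np.round(s[k],4) for k in("t","position","ee_rot","opening","grasp_force","wrist_force","q")})
print("tool y deg",np.degrees(np.arctan2(*R.from_euler("xyz",s["ee_rot"]).as_matrix()[[1,0],1])))
a=imaging.grab_frame("side"); cv2.imwrite("pics/side1.png",cv2.resize(a[120:320,220:450,::-1],(690,600)))
```

```text
{'t': np.float64(1.7), 'position': array([0.565 , 0.0331, 0.175 ]), 'ee_rot': array([-3.1412e+00, -2.0000e-04,  1.8001e+00]), 'opening': np.float64(-0.0001), 'grasp_force': np.float64(0.0), 'wrist_force': array([0.7793, 0.2582, 0.4856]), 'q': array([5.8500e-02, 1.0980e-01, 4.3600e-02, 1.5050e+00, 1.0000e-04,
       1.4001e+00])}
tool y deg 13.135351789728556
```

View pics/side1.png

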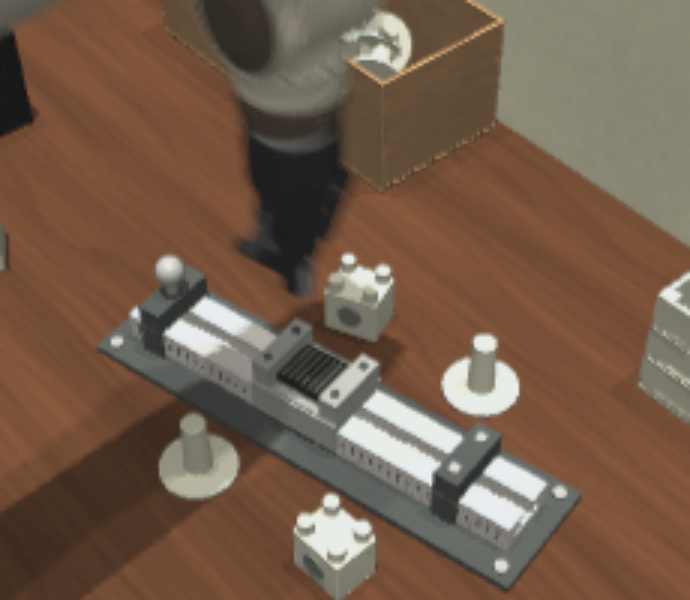

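The gripper is shut over the pad, and nothing else has moved. The pad is at about (315,370) in the crop and the stop's ball at about (170,268). Next I descend to just above the pad.

Call:
carry_out:
  steps:
    - {"delta_rot": [0,0,0],"linear": [0,0,-2],"gripper": 1}
    - {"delta_rot": [0,0,0],"linear": [0,0,-4],"gripper": 1}
    - {"delta_rot": [0,0,0],"linear": [0,0,-6],"gripper": 1}
    - {"delta_rot": [0,0,0],"linear": [0,0,-7],"gripper": 1}
    - {"delta_rot": [0,0,0],"linear": [0,0,-7.6],"gripper": 1}
    - {"delta_rot": [0,0,0],"linear": [0,0,-8],"gripper": 1}
    - {"delta_rot": [0,0,0],"linear": [0,0,-8.2],"gripper": 1}
    - {"delta_rot": [0,0,0],"linear": [0,0,-8.4],"gripper": 1}

```text
t: 2.55
position: [0.5644, 0.0346, 0.0929]
ee_rot: [3.14, 0.0, 1.803]
wrist_force: [-0.2, 0.8, 0.2]
opening: 0.0001
grasp_force: 0.0
```

Call:
carry_out:
  steps:
    - {"delta_rot": [0,0,0],"linear": [0,0,-0.1],"gripper": 1}
    - {"delta_rot": [0,0,0],"linear": [0,0,-0.2],"gripper": 1}
    - {"delta_rot": [0,0,0],"linear": [0,0,-0.3],"gripper": 1}
    - {"delta_rot": [0,0,0],"linear": [0,0,-0.4],"gripper": 1}
    - {"delta_rot": [0,0,0],"linear": [0,0,-0.5],"gripper": 1}
    - {"delta_rot": [0,0,0],"linear": [0,0,-0.6],"gripper": 1}
    - {"delta_rot": [0,0,0],"linear": [0,0,-0.7],"gripper": 1}
    - {"delta_rot": [0,0,0],"linear": [0,0,-0.7],"gripper": 1}

```text
t: 3.35
position: [0.564, 0.0345, 0.0852]
ee_rot: [-3.142, -0.0, 1.803]
wrist_force: [0.4, 0.4, 0.3]
opening: -0.0
grasp_force: 0.2
```

Call:
carry_out:
  steps:
    - {"delta_rot": [0,0,0],"linear": [0,0,-0.1],"gripper": 1}
    - {"delta_rot": [0,0,0],"linear": [0,0,-0.2],"gripper": 1}
    - {"delta_rot": [0,0,0],"linear": [0,0,-0.3],"gripper": 1}
    - {"delta_rot": [0,0,0],"linear": [0,0,-0.4],"gripper": 1}
    - {"delta_rot": [0,0,0],"linear": [0,0,-0.5],"gripper": 1}
    - {"delta_rot": [0,0,0],"linear": [0,0,-0.5],"gripper": 1}
    - {"delta_rot": [0,0,0],"linear": [0,0,-0.5],"gripper": 1}
    - {"delta_rot": [0,0,0],"linear": [0,0,-0.5],"gripper": 1}

```text
t: 4.15
position: [0.5641, 0.0345, 0.081]
ee_rot: [3.141, 0.0, 1.803]
wrist_force: [-3.0, -0.4, 6.4]
opening: 0.0003
grasp_force: 3.4
```

Call:
carry_out:
  steps:
    - {"delta_rot": [0,0,0],"linear": [0,0,-0.05],"gripper": 1}
    - {"delta_rot": [0,0,0],"linear": [0,0,-0.1],"gripper": 1}
    - {"delta_rot": [0,0,0],"linear": [0,0,-0.15],"gripper": 1}
    - {"delta_rot": [0,0,0],"linear": [0,0,-0.2],"gripper": 1}
    - {"delta_rot": [0,0,0],"linear": [0,0,-0.2],"gripper": 1}
    - {"delta_rot": [0,0,0],"linear": [0,0,-0.2],"gripper": 1}
    - {"delta_rot": [0,0,0],"linear": [0,0,-0.2],"gripper": 1}
    - {"delta_rot": [0,0,0],"linear": [0,0,-0.2],"gripper": 1}

```text
t: 4.95
position: [0.5641, 0.0345, 0.0791]
ee_rot: [3.141, 0.0, 1.803]
wrist_force: [-2.3, -0.0, 6.9]
opening: -0.0001
grasp_force: 3.9
```

Call:
carry_out:
  steps:
    - {"delta_rot": [0,0,0],"linear": [-0.06,0.25,0],"gripper": 1}
    - {"delta_rot": [0,0,0],"linear": [-0.14,0.6,0],"gripper": 1}
    - {"delta_rot": [0,0,0],"linear": [-0.26,1.1,0],"gripper": 1}
    - {"delta_rot": [0,0,0],"linear": [-0.41,1.75,0],"gripper": 1}
    - {"delta_rot": [0,0,0],"linear": [-0.56,2.4,0],"gripper": 1}
    - {"delta_rot": [0,0,0],"linear": [-0.71,3.0,0],"gripper": 1}
    - {"delta_rot": [0,0,0],"linear": [-0.85,3.6,0],"gripper": 1}
    - {"delta_rot": [0,0,0],"linear": [-0.99,4.2,0],"gripper": 1}

```text
t: 5.75
position: [0.5542, 0.0766, 0.0791]
ee_rot: [3.141, 0.001, 1.803]
wrist_force: [-2.7, -1.8, 8.3]
opening: 0.0
grasp_force: 3.9
```

Run:
```python
from h import *
import cv2
a=imaging.grab_frame("side"); cv2.imwrite("pics/side2.png",cv2.resize(a[170:310,230:420,::-1],(760,560)))
```

```text
(no output)
```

View pics/side2.png

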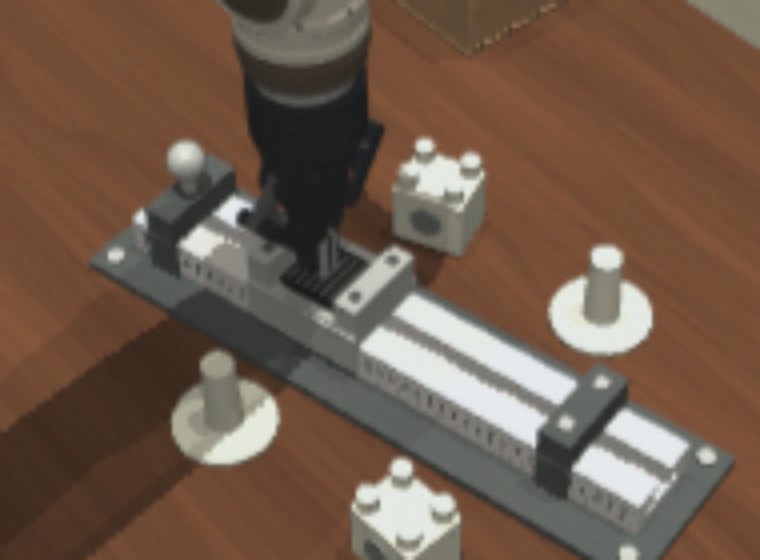

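The slider is moving with the fingers (near-end ridge screws at about (393,260) and (355,297)), and the stop is still ahead. I keep pushing, more slowly near the end.

Call:
carry_out:
  steps:
    - {"delta_rot": [0,0,0],"linear": [-0.16,0.7,0],"gripper": 1}
    - {"delta_rot": [0,0,0],"linear": [-0.33,1.4,0],"gripper": 1}
    - {"delta_rot": [0,0,0],"linear": [-0.49,2.1,0],"gripper": 1}
    - {"delta_rot": [0,0,0],"linear": [-0.66,2.8,0],"gripper": 1}
    - {"delta_rot": [0,0,0],"linear": [-0.82,3.5,0],"gripper": 1}
    - {"delta_rot": [0,0,0],"linear": [-0.99,4.2,0],"gripper": 1}
    - {"delta_rot": [0,0,0],"linear": [-1.15,4.9,0],"gripper": 1}
    - {"delta_rot": [0,0,0],"linear": [-1.25,5.3,0],"gripper": 1}

```text
t: 6.6
position: [0.5416, 0.1298, 0.0791]
ee_rot: [3.141, 0.0, 1.803]
wrist_force: [-3.6, -1.7, 7.4]
opening: 0.0
grasp_force: 3.9
```

Call:
carry_out:
  steps:
    - {"delta_rot": [0,0,0],"linear": [-0.03,0.12,0],"gripper": 1}
    - {"delta_rot": [0,0,0],"linear": [-0.06,0.24,0],"gripper": 1}
    - {"delta_rot": [0,0,0],"linear": [-0.08,0.36,0],"gripper": 1}
    - {"delta_rot": [0,0,0],"linear": [-0.11,0.48,0],"gripper": 1}
    - {"delta_rot": [0,0,0],"linear": [-0.14,0.6,0],"gripper": 1}
    - {"delta_rot": [0,0,0],"linear": [-0.17,0.72,0],"gripper": 1}
    - {"delta_rot": [0,0,0],"linear": [-0.2,0.84,0],"gripper": 1}
    - {"delta_rot": [0,0,0],"linear": [-0.2,0.84,0],"gripper": 1}

```text
t: 7.4
position: [0.5397, 0.138, 0.0791]
ee_rot: [3.141, 0.0, 1.803]
wrist_force: [-2.5, -0.6, 7.2]
opening: -0.0
grasp_force: 3.9
```

Call:
carry_out:
  steps:
    - {"delta_rot": [0,0,0],"linear": [-0.02,0.07,0],"gripper": 1}
    - {"delta_rot": [0,0,0],"linear": [-0.03,0.14,0],"gripper": 1}
    - {"delta_rot": [0,0,0],"linear": [-0.05,0.21,0],"gripper": 1}
    - {"delta_rot": [0,0,0],"linear": [-0.07,0.28,0],"gripper": 1}
    - {"delta_rot": [0,0,0],"linear": [-0.08,0.35,0],"gripper": 1}
    - {"delta_rot": [0,0,0],"linear": [-0.1,0.42,0],"gripper": 1}
    - {"delta_rot": [0,0,0],"linear": [-0.11,0.48,0],"gripper": 1}
    - {"delta_rot": [0,0,0],"linear": [-0.11,0.48,0],"gripper": 1}

```text
t: 8.2
position: [0.5389, 0.1419, 0.0791]
ee_rot: [3.141, 0.002, 1.802]
wrist_force: [-1.4, -4.9, 7.0]
opening: 0.0002
grasp_force: 3.9
```

Call:
carry_out:
  steps:
    - {"delta_rot": [0,0,0],"linear": [-0.01,0.05,0],"gripper": 1}
    - {"delta_rot": [0,0,0],"linear": [-0.02,0.1,0],"gripper": 1}
    - {"delta_rot": [0,0,0],"linear": [-0.03,0.15,0],"gripper": 1}
    - {"delta_rot": [0,0,0],"linear": [-0.05,0.2,0],"gripper": 1}
    - {"delta_rot": [0,0,0],"linear": [-0.05,0.2,0],"gripper": 1}
    - {"delta_rot": [0,0,0],"linear": [-0.05,0.2,0],"gripper": 1}
    - {"delta_rot": [0,0,0],"linear": [-0.05,0.2,0],"gripper": 1}
    - {"delta_rot": [0,0,0],"linear": [-0.05,0.2,0],"gripper": 1}

```text
t: 9.0
position: [0.5387, 0.1439, 0.0793]
ee_rot: [3.14, 0.002, 1.802]
wrist_force: [0.5, -5.5, 7.8]
opening: 0.0001
grasp_force: 3.8
```

Run:
```python
from h import *
import cv2
a=imaging.grab_frame("side"); cv2.imwrite("pics/side3.png",cv2.resize(a[190:280,250:370,::-1],(800,600),interpolation=cv2.INTER_CUBIC))
```

```text
(no output)
```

View pics/side3.png

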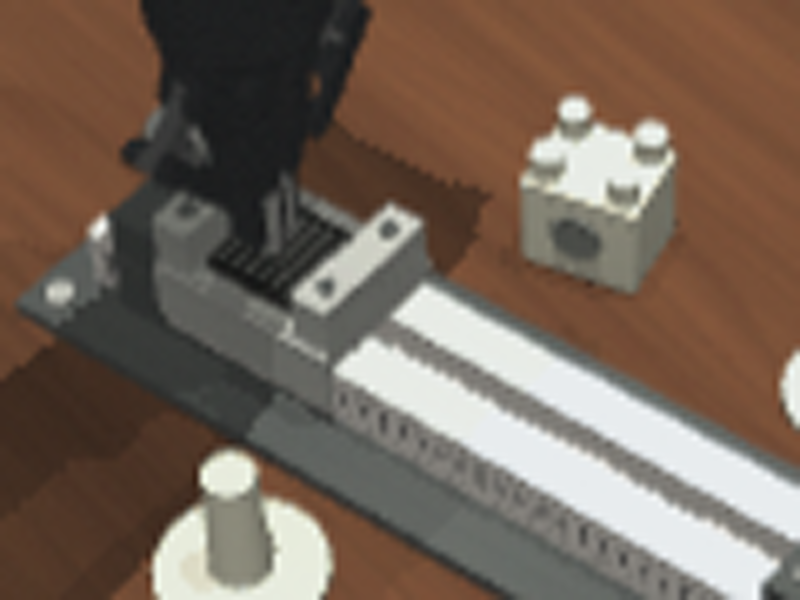

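Run:
```python
from h import *
p=np.array([(390,230),(324,288)])*120/800+[250,190]
r=at("side",p,.0725)[:,:2].mean(0); u=np.array([-.229,.9734]); c=r+.037*u
print(c,(np.array([.5295,.1844])-c)@u,(np.array([.5273,.1858])-c)@u)
```

```text
[0.54226618 0.12856049] 0.05727763393541394 0.059144193935413925
```

Call:
carry_out:
  steps:
    - {"delta_rot": [0,0,0],"linear": [-0.01,0.05,0],"gripper": 1}
    - {"delta_rot": [0,0,0],"linear": [-0.02,0.1,0],"gripper": 1}
    - {"delta_rot": [0,0,0],"linear": [-0.03,0.15,0],"gripper": 1}
    - {"delta_rot": [0,0,0],"linear": [-0.05,0.2,0],"gripper": 1}
    - {"delta_rot": [0,0,0],"linear": [-0.05,0.2,0],"gripper": 1}
    - {"delta_rot": [0,0,0],"linear": [-0.05,0.2,0],"gripper": 1}
    - {"delta_rot": [0,0,0],"linear": [-0.05,0.2,0],"gripper": 1}
    - {"delta_rot": [0,0,0],"linear": [-0.05,0.2,0],"gripper": 1}

```text
t: 9.85
position: [0.5384, 0.1459, 0.0794]
ee_rot: [3.139, 0.002, 1.802]
wrist_force: [1.0, -5.3, 7.8]
opening: 0.0003
grasp_force: 3.8
```

The middles measure about 58 mm apart. The sideways force stays at about 5 N while the tips slip over the pad, so the slider is against the stop. I lift straight up.

Call:
carry_out:
  steps:
    - {"delta_rot": [0,0,0],"linear": [0,0,0.1],"gripper": 1}
    - {"delta_rot": [0,0,0],"linear": [0,0,0.2],"gripper": 1}
    - {"delta_rot": [0,0,0],"linear": [0,0,0.35],"gripper": 1}
    - {"delta_rot": [0,0,0],"linear": [0,0,0.5],"gripper": 1}
    - {"delta_rot": [0,0,0],"linear": [0,0,0.7],"gripper": 1}
    - {"delta_rot": [0,0,0],"linear": [0,0,1.0],"gripper": 1}
    - {"delta_rot": [0,0,0],"linear": [0,0,1.6],"gripper": 1}
    - {"delta_rot": [0,0,0],"linear": [0,0,2.4],"gripper": 1}

```text
t: 10.65
position: [0.5371, 0.1468, 0.1023]
ee_rot: [-3.141, -0.0, 1.803]
wrist_force: [0.5, -0.3, -0.8]
opening: -0.0001
grasp_force: 0.0
```

Call:
carry_out:
  steps:
    - {"delta_rot": [0,0,0],"linear": [0,0,2],"gripper": 1}
    - {"delta_rot": [0,0,0],"linear": [0,0,4],"gripper": 1}
    - {"delta_rot": [0,0,0],"linear": [0,0,6],"gripper": 1}
    - {"delta_rot": [0,0,0],"linear": [0,0,8],"gripper": 1}
    - {"delta_rot": [0,0,0],"linear": [0,0,10],"gripper": 1}
    - {"delta_rot": [0,0,0],"linear": [0,0,11],"gripper": 1}
    - {"delta_rot": [0,0,0],"linear": [0,0,11],"gripper": 1}
    - {"delta_rot": [0,0,0],"linear": [0,0,11],"gripper": 1}

```text
t: 11.45
position: [0.5374, 0.1467, 0.2117]
ee_rot: [-3.141, -0.0, 1.803]
wrist_force: [-0.3, 0.1, -0.5]
opening: 0.0003
grasp_force: 0.0
```

Run:
```python
from h import *
import cv2
a=imaging.grab_frame("side"); cv2.imwrite("pics/side4.png",cv2.resize(a[190:280,250:370,::-1],(800,600),interpolation=cv2.INTER_CUBIC))
```

```text
(no output)
```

View pics/side4.png

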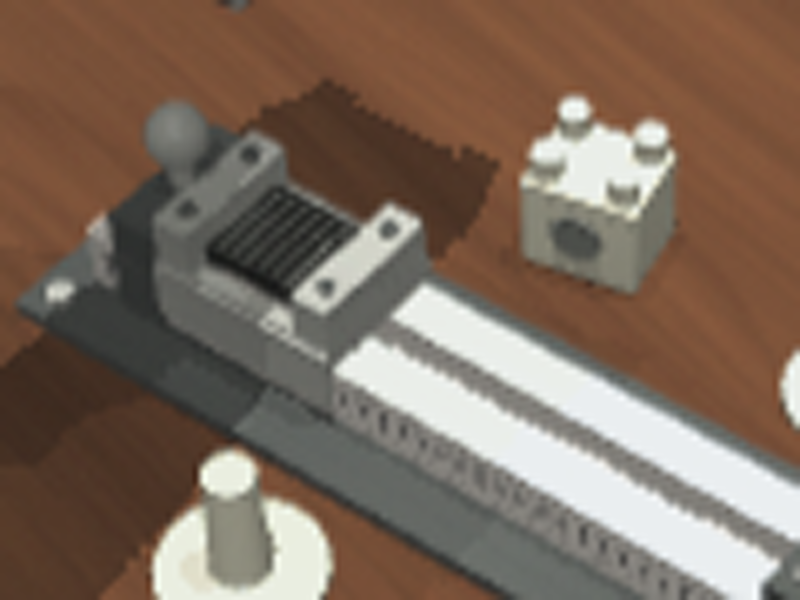

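The slider sits flush against the ball-topped stop, with its screws unmoved at (390,230) and (324,288). The pad is up and the robot is clear.

```bash
python3 -c "
from station import job; print(job.finish_job())"
```

```text
the job is handed in; nothing more can be done
None
```

The job is handed in: the slider is up against the ball-topped stop with its pad sprung back up, the robot is clear of it, and no other part was touched.

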